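# Turn a casting mould over and hold it home in the corner of a clamping jig

## Robot

A 7-joint arm with a two-finger parallel gripper is mounted at the origin on a cart in front of the work surface, level with it; the furniture and walls round the work are solid. World frame = base frame: x ahead of the robot, y to its left, z up, the work surface at z = 0. Lengths are in mm, angles in rad, forces in N, time in s.
With the tool pointing down it reaches from about 400 to 875 mm from the base axis. Payload 6.5 kg.
Tool frame: the origin (TCP) lies midway between the tips of the shut fingers; the grasp point (between the pads) lies 19 mm behind it; z points along the fingers, y is the line along which they close (so a half turn about z gives the same grasp; the last joint's range is limited). The gripper opens to 88 mm and grips with 3 to 60 N. Pads are 18 mm wide; open, the fingers measure 123 mm over their backs; the gripper's body (75 mm by 187 mm) begins 45 mm behind the grasp point.
Start: joints at [1.059, 0.536, -0.004, 1.538, 0.003, 1.067, -0.071], TCP at [280.262, -586.467, 238.716] pointing down, gripper open.
Joint ranges: [-2.7, 2.7], [-0.37, 2.16], [-1.27, 1.26], [0.24, 2.4], [-1.31, 4.45], [0.19, 1.91], [-2.76, 2.76]. Speed limits (rad/s): [2.39, 2.39, 3.14, 3.14, 3.14, 3.14, 3.14].

## Interface

Orientations are given as a 3x3 rotation matrix whose columns are the frame's x, y, z axes.
In Python, from cell import ctrl gives the robot as it stands. The module is installed in compiled form; this text tells all that it offers. Calls block until the motion is done:
- ctrl.move_pose(position, orientation): joint-space move of the TCP to a pose.
- ctrl.move_l(position, speed=150, frame=None): straight line of the TCP; frame=None keeps the orientation; speed is the mean speed in mm/s.
- ctrl.movej(angles): joint-space move.
- ctrl.set_gripper(opening, strength=None): finger opening in mm; strength is the grip in N (None keeps the last); returns when the fingers have stopped.
- ctrl.pause(seconds).
- ctrl.solve_ik(position, orientation): joint angles nearest the present ones, or None.
- ctrl.capture(name): name is "scene" or "top" or "wrist"; returns a dict with "image" (400x640x3 uint8, red, green, blue), "range_z" (400x640 float32, mm along the optical axis (not along the pixel's ray), 0 where there is no reading), "fx", "fy", "cx", "cy" (pixels), "world_from_camera" (4x4, takes a point from camera to world coordinates). Camera axes: x right, y up, looking along -z (the intrinsics and any distortion apply to the point x, -y, -z); pixel columns grow to the right and rows downward; lengths in mm; the calibration is good to about 2 mm. The wrist camera is an equidistant fisheye: a pixel r from the principal point sees the ray r / f radians off the axis. A picture is of the moment at which its call begins.
A pose or a line that the arm cannot do raises ctrl.IKError and nothing moves.
- ctrl.finish_job(): hands the job in; it is judged then, once.
Readings, each from a call of its own:
- ctrl.read_t(): time.
- ctrl.read_joint_positions(): joint angles.
- ctrl.read_qd(): joint speeds.
- ctrl.read_effort(): joint torques, N m.
- ctrl.read_ee_pos(): TCP position.
- ctrl.read_ee_rot(): TCP orientation.
- ctrl.read_ft_force(): force on the tool from outside, world axes, zero at the start.
- ctrl.read_wrist_torque(): the same for the moment, N m.
- ctrl.read_gripper_width(): finger opening in mm.
- ctrl.read_grip_force(): force on a finger pad.
Only numpy, scipy, OpenCV 4.12 (cv2) and the standard library are available. Lean on these libraries where they do the work, as an engineer would, in place of code of your own. Each camera call takes 0.05 s, during which the arm holds its last target. There are 200 camera calls.

## Task

The aluminium casting mould lies with its pocket face down on the bench. Turn it over so that the pocket faces up, set it flat on the base plate of the clamping jig and press it into the jig's corner, its long side flush against the long fence and its short end flush against the short fence at once. Finish still gripping or pushing it with the fingers so that it stays pressed against both fences (it is not let go: the strap clamps are tightened later), and do not shift the blue blade packet, the small beaker or the lidded dish.

Things in the scene. Friction and masses are not known exactly. Their poses are not given: they have to be found in the camera images.
- mould_center (a point): centre of the casting mould, a loose aluminium block of 64 x 48 x 24 mm, about 0.15 kg. x runs along its 64 mm length, y along its 48 mm width, z out of its pocket face (pocket 50 x 34 mm, 9 mm deep, walls 7 mm). At the start z points down (pocket on the bench, plain underside up). Outer faces flat and solid; the same after a half turn about z
- jig: clamping jig, fixed: dark steel base plate 130 (x) x 104 (y) x 10 mm; origin at the centre of its underside, on the bench. Fences rise at its +y edge (long; inner face y = +34 mm) and +x end (short; inner face x = +45 mm). Mould is home with its centre at x +13, y +10, z +22 mm, length along x. Two strap clamps, 33 mm high, stand swung clear past (-45, +43) and (+54, -33)
- fence_long: long fence: steel bar 78 (jig x) x 14 (jig y) mm, 9 mm high above the base plate (its top is 19 mm above the bench); origin at the centre of its underside, axes as the jig's; the inner face, for the mould's long side, is 7 mm from the origin towards -y
- fence_short: short fence: steel bar 14 (jig x) x 60 (jig y) mm, 9 mm high above the base plate (its top is 19 mm above the bench); origin at the centre of its underside, axes as the jig's; the inner face, for the mould's short end, is 7 mm from the origin towards -x. A 6 mm gap in the corner separates the fences
- blade_packet: bystander: flat blue packet of blades, 98 x 27 x 9 mm, origin under its middle; leave it alone
- small_beaker: bystander: small clear beaker, 39 mm across, 44 mm high, origin at its foot; leave it alone
- dish_lidded: bystander: clear lidded dish, 96 mm across, 30 mm high, origin under its middle; leave it alone. Bottles 175 mm high stand behind it and to its right, 0.12 m or more away. Shelves overhang the back of the bench beyond x = 0.65 m: keep the wrist clear of them
- bench_press: hand lever press, fixed, not used here: it stands to the left of the jig, between the arm's starting place and the work; base 278 (x) x 140 (y) mm, origin under the middle of its base; its column and raised lever reach 412 mm, so pass in front of it (nearer the robot), not through it

How it is judged (in metres and radians):
On the way:
1. the mould has been turned over: its pocket faces up (angle between mould_center's own z axis and vertical below 0.25 rad), for 0.2 s.
At the end, for the whole second after the job is handed in: The mould lies flat on the base plate, pocket up, its centre within 3 mm of home in the corner and its length within 0.04 rad of the long fence; it presses on both fences with over 1 N each, at rest, and the fingers are still on it with over 1 N (angle between mould_center's own z axis and vertical below 0.06 rad and z of mould_center in the frame of jig below 0.0245 m and x of mould_center in the frame of jig between 0.01 and 0.016 m and y of mould_center in the frame of jig between 0.007 and 0.013 m and angle between the x axis of mould_center and the x axis of jig, either way round below 0.04 rad and contact force between mould and fence_long above 1 N and contact force between mould and fence_short above 1 N and contact force between the fingers and mould above 1 N and linear speed of mould below 0.01 m/s); the arm keeps its last pose, push and grip.
It fails at once if the blade packet, the small beaker or the lidded dish was shifted by more than 30 mm (distance of any of blade_packet, small_beaker, dish_lidded from where it was at the start of the episode above 0.03 m).
It also fails if it takes over 72 s, if anything falls off the work surface, if the arm or the gripper's body presses on something with over 40 N, if the wrist force passes 120 N, or if a joint passes its speed limit or range.

## Working session

There is one attempt and no reset: what is moved stays moved. The work goes in short steps, each a Python script; the robot and the scene stay as the last script left them, time stands still between calls to the robot, and variables do not carry over. Pictures are saved under pics/ and viewed, at most 10 in all, crops included, and the job is handed in when it is done.

```bash
mkdir -p pics; ls; python3 - <<'E'
from cell import ctrl
import cv2,numpy as np
for n in("scene","top"):
    c=ctrl.capture(n); np.savez(f'{n}0.npz',**c)
    cv2.imwrite(f'pics/{n}0.png',c['image'][:,:,::-1])
    print(n,c['fx'],c['cx'],c['cy'],np.round(c['world_from_camera'],3).tolist(), (c['range_z']>0).mean())
print(ctrl.read_t(),ctrl.read_ee_pos(),np.round(ctrl.read_ee_rot(),3).tolist())
E
```

```text
pics
scene 421.88644166250106 321.81634253166385 197.3427568657694 [[-0.868, 0.209, -0.45, 90.908], [-0.495, -0.411, 0.765, 414.846], [-0.025, 0.888, 0.46, 454.687], [0.0, 0.0, 0.0, 1.0]] 0.9961484375
top 497.5602660548783 326.93859288165834 196.64809138567762 [[0.027, 0.988, -0.149, 351.694], [-1.0, 0.028, 0.001, -234.588], [0.006, 0.149, 0.989, 1097.159], [0.0, 0.0, 0.0, 1.0]] 0.9960234375
0.1 [ 279.98899693 -585.97949084  237.93433352] [[0.902, 0.431, -0.001], [0.431, -0.902, 0.001], [-0.0, -0.002, -1.0]]
```

View pics/top0.png

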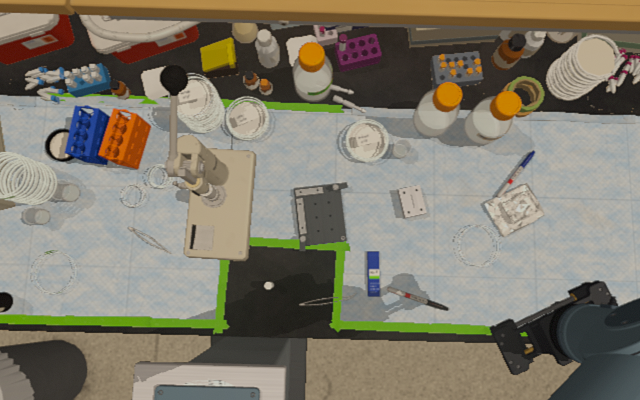

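View pics/scene0.png

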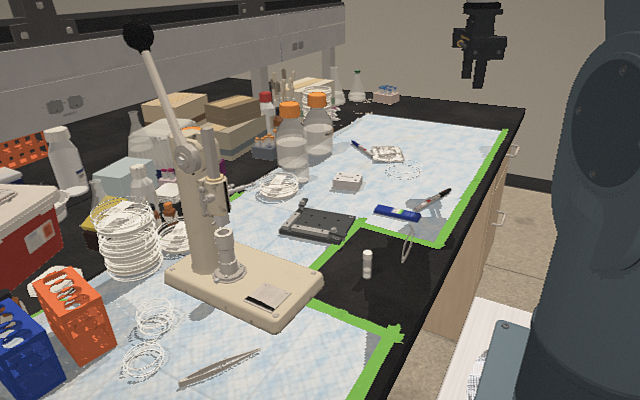

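```bash
cat > h.py <<'E'
import numpy as np,cv2
def pts(c):
    "world point per pixel from the range image (pinhole cameras)"
    v,u=np.mgrid[:400,:640]; z=c['range_z']
    p=np.stack([(u-c['cx'])/c['fx']*z,-(v-c['cy'])/c['fy']*z,-z,np.ones_like(z)],-1)
    return (p@np.asarray(c['world_from_camera']).T)[...,:3]
def plane(c,uv,h):
    "cast pixels onto the plane z=h"
    uv=np.atleast_2d(uv).astype(float); W=np.asarray(c['world_from_camera'])
    d=np.c_[(uv[:,0]-c['cx'])/c['fx'],-(uv[:,1]-c['cy'])/c['fy'],-np.ones(len(uv))]@W[:3,:3].T
    return W[:3,3]+d*((h-W[2,3])/d[:,2])[:,None]
E
python3 - <<'E'
from h import *
c=dict(np.load('top0.npz')); P=pts(c)
im=c['image'][:,:,::-1]
cr=cv2.resize(im[120:300,280:450],None,fx=4.4,fy=3.3*4/3,interpolation=cv2.INTER_CUBIC)
cv2.imwrite('pics/crop.png',cv2.resize(im[130:265,280:460],(800,600),interpolation=cv2.INTER_CUBIC))
z=P[...,2]
def rect(m,h):
    n,l,s,ce=cv2.connectedComponentsWithStats(m.astype(np.uint8))
    for i in range(1,n):
        if s[i,4]>60:
            ct=max(cv2.findContours((l==i).astype(np.uint8),0,1)[0],key=cv2.contourArea)[:,0]
            w=plane(c,ct,h)[:,:2].astype(np.float32); r=cv2.minAreaRect(w)
            print(s[i].tolist(),np.round(r[0],1),np.round(r[1],1),round(r[2],2),'z',round(float(np.median(z[l==i])),1))
roi=np.zeros((400,640),bool)
def R(a,b,x,y): 
    m=np.zeros((400,640),bool); m[b:y,a:x]=1; return m
print('bench z',np.median(z[220:260,440:480]))
print('mould');rect(R(390,175,435,225)&(z>14),24)
print('jig');rect(R(285,175,356,255)&(z>5),10)
print('fence');rect(R(285,175,356,255)&(z>14.5),19)
print('packet');rect(R(355,240,390,305)&(z>4),9)
print('beaker/dish');rect(R(335,110,420,170)&(z>15),30)
for rr in range(180,250,3): print(rr,np.round(z[rr,288:356:3]).astype(int).tolist())
E
```

```text
bench z -0.31792211553465677
mould
[398, 185, 28, 33, 671] [ 508.8 -420.4] [66.4 49.7] 13.92 z 24.3
jig
[293, 182, 55, 69, 2857] [ 472.7 -228.6] [140.3 120.1] 7.72 z 11.5
fence
[331, 182, 17, 9, 93] [ 538.7 -262.3] [13.  33.8] 14.32 z 25.8
[295, 186, 29, 10, 184] [ 526.5 -196. ] [17.  61.7] 8.41 z 19.5
[296, 198, 10, 36, 236] [ 470.8 -179.5] [77.6 16.4] 5.88 z 19.7
[299, 235, 6, 16, 94] [ 412.3 -184. ] [32.4 10.8] 1.96 z 26.1
packet
[366, 250, 14, 47, 542] [ 351.6 -339.3] [98.4 26.1] 2.13 z 9.8
beaker/dish
[412, 110, 8, 23, 136] [ 688.1 -428.3] [15.6 50.6] 89.99 z 44.5
[346, 119, 43, 42, 338] [ 642.2 -320.5] [93.2 92.5] 45.7 z 26.1
[355, 131, 25, 15, 250] [ 645.9 -321.1] [24.9 49.7] 14.94 z 31.3
[392, 138, 19, 20, 174] [ 627.  -395.8] [37.5 43.4] 46.58 z 37.4
180 [0, 2, -2, 0, 1, -2, 0, 3, 2, -2, 1, -1, 3, -1, 1, -3, 0, 2, 0, -2, 1, 0, -1]
183 [0, 1, 3, -2, 5, 2, 6, 0, 3, 0, 2, 3, 0, 1, -1, 5, 12, 24, 26, 26, -3, -1, -2]
186 [1, -2, -1, -2, 0, 2, 8, 10, 11, 13, 9, 9, 7, 13, 11, 30, 31, 23, 25, 26, -1, 2, 0]
189 [1, 4, 11, 21, 16, 19, 22, 18, 22, 16, 19, 18, 11, 11, 10, 27, 25, 11, -3
[... 1083 characters left out ...]
-1, 0, -1]
228 [2, 0, -1, 12, 23, 20, 13, 10, 12, 13, 8, 13, 10, 10, 13, 12, 14, 11, 12, 0, 1, -1, -1]
231 [2, 0, 4, -3, 21, 22, 8, 11, 9, 11, 11, 8, 11, 10, 6, 8, 13, 13, 8, 9, -2, 1, -3]
234 [-1, 1, -2, 2, 11, 10, 11, 12, 11, 14, 10, 11, 12, 13, 13, 8, 8, 10, 10, 11, -2, 1, 1]
237 [4, 4, 1, 2, 30, 31, 8, 10, 10, 10, 11, 13, 12, 11, 9, 7, 11, 9, 12, 8, -5, -3, -3]
240 [1, 2, 1, 3, 28, 27, 11, 9, 16, 12, 7, 13, 10, 8, 11, 1097, 11, 10, 9, 8, 0, 0, 1]
243 [0, -1, 2, 4, 24, 24, 8, 8, 9, 12, 13, 8, 10, -2, 3, 1, 4, 8, 0, 2, 6, -2, 0]
246 [3, 3, -2, -1, 24, 23, 0, 2, 2, -3, 6, 3, 3, -1, 2, 2, 1, 1, -3, 2, 4, 0, 0]
249 [2, 1, -3, -2, 26, 24, -5, -1, -4, -3, 4, 4, 5, 0, 3, 3, -1, 5, 2, 3, 8, 0, 3]
```

View pics/crop.png

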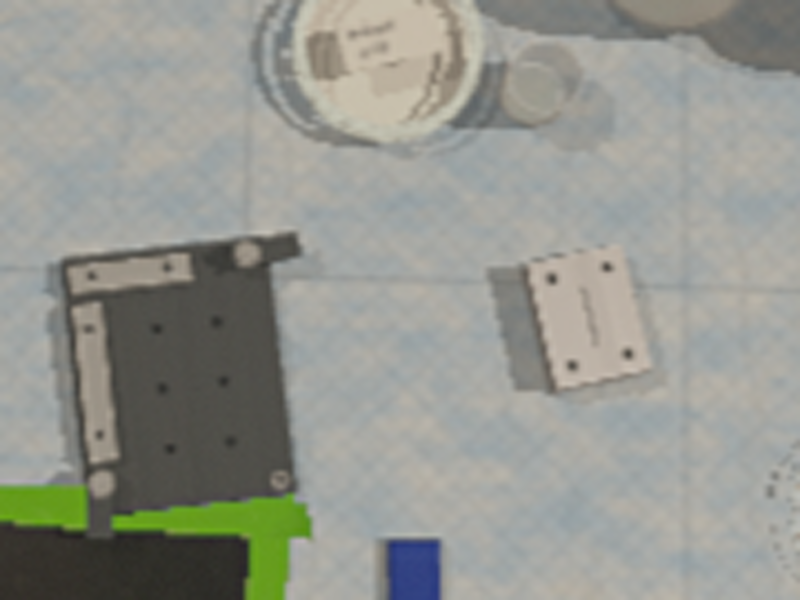

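```bash
cat >> h.py <<'E'
def frame(az,th,roll):
    "tool frame: z at azimuth az (deg), th deg below horizontal; y horizontal; roll (0/180) about z"
    a,t=np.radians([az,th]); s=1 if roll==0 else -1
    z=np.array([np.cos(t)*np.cos(a),np.cos(t)*np.sin(a),-np.sin(t)]); y=s*np.array([-np.sin(a),np.cos(a),0])
    return np.c_[np.cross(y,z),y,z]
def tcp(g,R): return np.asarray(g,float)+19*R[:,2]
E
python3 - <<'E'
from h import *
from cell import ctrl
m=np.array([508.8,-420.4,0])
for az in(-76,104,14,194):
  for r in(0,180):
    for th,h in((27,18),(27,150),(17,26),(17,100)):
      R=frame(az,th,r); q=ctrl.solve_ik(tcp(m+[0,0,h],R),R)
      print(az,r,th,h,None if q is None else np.round(q,2))
E
```

```text
-76 0 27 18 [ 0.02  1.07  0.25  2.04  1.99  0.88 -1.64]
-76 0 27 150 [-0.36  0.96  0.76  2.15  1.95  0.47 -1.64]
-76 0 17 26 [-0.13  1.21  0.38  2.03  1.92  0.96 -1.76]
-76 0 17 100 [-0.37  1.19  0.69  2.12  1.92  0.68 -1.83]
-76 180 27 18 [-0.06  1.1   0.35  2.05  1.99  0.8   1.45]
-76 180 27 150 [-0.05  0.79  0.35  2.13  1.89  0.78  1.74]
-76 180 17 26 [-0.41  1.39  0.7   2.04  1.89  0.62  1.16]
-76 180 17 100 [-0.25  1.1   0.53  2.11  1.91  0.83  1.41]
104 0 27 18 None
104 0 27 150 None
104 0 17 26 None
104 0 17 100 None
104 180 27 18 None
104 180 27 150 None
104 180 17 26 None
104 180 17 100 None
14 0 27 18 [ 1.89  1.67 -1.27  1.8   0.85  0.34  2.57]
14 0 27 150 [ 1.56  0.94 -0.71  1.89 -1.24  0.55 -2.19]
14 0 17 26 [ 1.62  1.32 -0.71  1.79 -1.27  0.61 -1.85]
14 0 17 100 [ 1.73  1.27 -0.89  1.85 -1.11  0.5  -2.05]
14 180 27 18 [ 1.65  1.3  -0.82  1.81 -1.05  0.37  1.05]
14 180 27 150 [ 1.59  0.96 -0.75  1.89 -1.2   0.52  0.93]
14 180 17 26 [ 1.69  1.38 -0.81  1.78 -1.14  0.52  1.21]
14 180 17 100 [ 1.67  1.21 -0.81  1.85 -1.22  0.57  1.16]
194 0 27 18 [ 0.28  1.42  0.24  0.83  0.37  1.82 -0.98]
194 0 27 150 [ 0.26  1.23  0.28  0.93  0.4   1.89 -0.9 ]
194 0 17 26 None
194 0 17 100 None
194 180 27 18 [ 0.38  1.41 -0.    0.82  0.58  1.88  2.07]
194 180 27 150 [0.23 1.24 0.36 0.93 0.34 1.87 2.27]
194 180 17 26 None
194 180 17 100 None
```

```bash
python3 - <<'E'
from h import *
from cell import ctrl
m=np.array([508.8,-420.4,0]); R=frame(-76.1,27,0)
t0=ctrl.read_t()
ctrl.set_gripper(88,40)
ctrl.move_pose(tcp(m+[0,0,130],R),R); print(ctrl.read_t(),np.round(ctrl.read_joint_positions(),2))
ctrl.move_l(tcp(m+[0,0,45],R),150); f0=ctrl.read_ft_force()
ctrl.move_l(tcp(m+[0,0,19],R),60); print(ctrl.read_t(),np.round(f0,1),np.round(ctrl.read_ft_force(),1),ctrl.read_ee_pos()-tcp(m+[0,0,19],R))
c=ctrl.capture('scene'); cv2.imwrite('pics/s1.png',cv2.resize(c['image'][100:300,240:520,::-1],(800,571)))
E
```

```text
2.05 [-0.37  1.02  0.78  2.14  1.99  0.45 -1.73]
3.35 [ 0.7 -0.6  0.3] [ 0.6 -0.5  0.4] [-0.19456158 -0.04292109 -0.2375037 ]
```

View pics/s1.png

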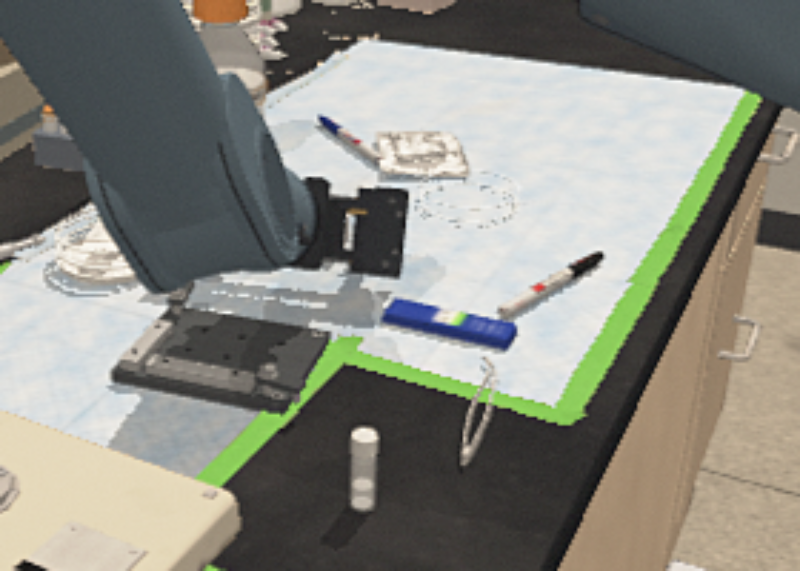

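The arm's wrist (about 300,230) stands clear of the jig, dish and packet, and no contact force shows. Next: grip, lift, roll.

```bash
python3 - <<'E'
from h import *
from cell import ctrl
ctrl.set_gripper(50,45); print('w',ctrl.read_gripper_width(),ctrl.read_grip_force(),ctrl.read_t())
p=ctrl.read_ee_pos()
ctrl.move_l(p+[-20,-20,170],150)
q=np.array(ctrl.read_joint_positions()); print(np.round(q,2))
q[6]+=np.pi if q[6]<0 else -np.pi
ctrl.movej(q.tolist()); print(ctrl.read_t(),np.round(ctrl.read_ee_rot(),2).tolist(),ctrl.read_gripper_width())
R=frame(-76.1,17,180)
for g in((480,-440,120),(480,-440,34)):
    print(ctrl.solve_ik(tcp(g,R),R))
c=ctrl.capture('scene'); cv2.imwrite('pics/s2.png',cv2.resize(c['image'][60:260,240:520,::-1],(800,571)))
E
```

```text
w 63.70252180800097 44.99708751216531 3.8833
[-0.37  0.9   0.87  2.19  2.06  0.41 -1.68]
7.8333 [[0.11, -0.97, 0.21], [-0.44, -0.24, -0.86], [0.89, 0.0, -0.45]] 63.80502700183294
[-0.30558951  1.12237106  0.67493248  2.17811462  2.03313823  0.72997097
  1.26065781]
[-0.22068257  1.26902683  0.53493729  2.09232823  1.99670661  0.83820075
  1.20830976]
```

View pics/s2.png

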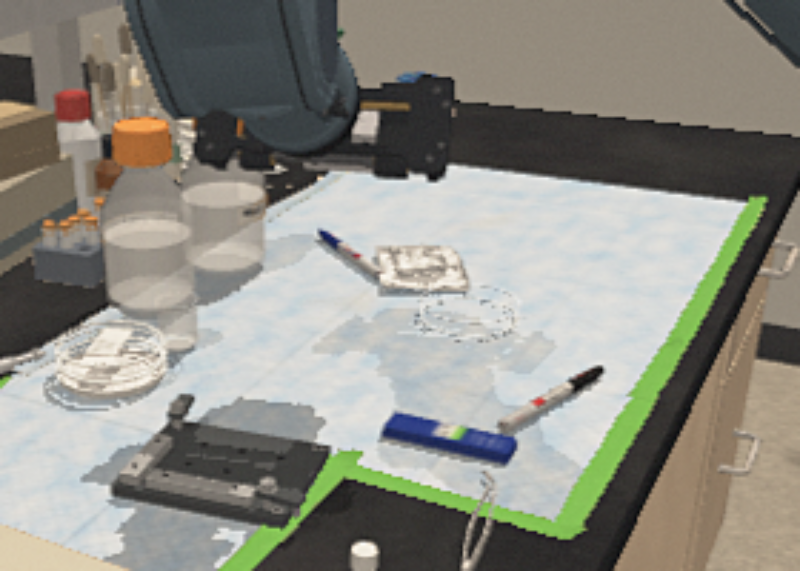

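```bash
python3 - <<'E'
from h import *
from cell import ctrl
R=frame(-76.1,22,180); g=np.array([480,-440,0.])
ctrl.move_pose(tcp(g+[0,0,110],R),R)
ctrl.move_l(tcp(g+[0,0,32],R),150); f0=ctrl.read_ft_force()
for h in np.arange(30,21,-1):
    ctrl.move_l(tcp(g+[0,0,h],R),40); f=ctrl.read_ft_force()-f0
    if f[2]>2: break
print(h,f,ctrl.read_t())
ctrl.set_gripper(88); ctrl.pause(.3)
ctrl.move_l(tcp(g+[0,0,120],R),150)
Rd=frame(-76.1,89.9,180)
q=ctrl.solve_ik((480,-445,230),Rd); print(q,ctrl.read_t())
ctrl.move_pose((480,-445,230),Rd); print(ctrl.read_t(),np.round(ctrl.read_joint_positions(),2))
c=ctrl.capture('top'); np.savez('top1.npz',**c); w=ctrl.capture('wrist'); np.savez('wr1.npz',**w)
cv2.imwrite('pics/w1.png',w['image'][:,:,::-1])
s=ctrl.capture('scene');cv2.imwrite('pics/s3.png',cv2.resize(s['image'][60:260,240:520,::-1],(800,571)))
E
```

```text
24 [-0.96916148  2.11593046  6.33201296] 10.7083
[ 0.03114447  0.81024688  1.08957931  1.57574128 -0.75109236  1.22349289
 -1.63900889] 12.3333
14.8083 [ 0.03  0.81  1.09  1.58 -0.75  1.22 -1.64]
```

View pics/w1.png

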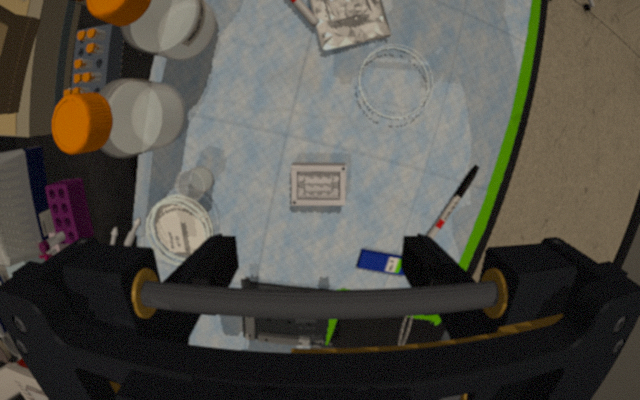

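The mould now lies pocket up at about (318,186) in the wrist view. Next I look at the jig from above and measure both.

```bash
cat >> h.py <<'E'
def fplane(c,uv,h):
    "fisheye (equidistant) pixels onto plane z=h"
    uv=np.atleast_2d(uv).astype(float); W=np.asarray(c['world_from_camera'])
    d=np.c_[(uv[:,0]-c['cx'])/c['fx'],-(uv[:,1]-c['cy'])/c['fy']]; r=np.hypot(*d.T)+1e-9
    d=np.c_[d*(np.sin(r)/r)[:,None],-np.cos(r)]@W[:3,:3].T
    return W[:3,3]+d*((h-W[2,3])/d[:,2])[:,None]
def down(yaw):
    "tool down, tool x along yaw (rad)"
    return np.array([[np.cos(yaw),np.sin(yaw),0],[np.sin(yaw),-np.cos(yaw),0],[0,0,-1]])
def topview(c,x0,x1,y0,y1,h,s=3):
    "rectified map of plane z=h, s px/mm: rows go from x1 down to x0, cols from y1 down to y0"
    X,Y=np.meshgrid(np.arange(x1,x0,-1/s),np.arange(y1,y0,-1/s),indexing='ij')
    W=np.linalg.inv(c['world_from_camera']); p=np.stack([X,Y,0*X+h,0*X+1],-1)@W.T
    t=np.arctan2(np.hypot(p[...,0],p[...,1]),-p[...,2]); n=np.hypot(p[...,0],p[...,1])+1e-9
    u=c['cx']+c['fx']*t*p[...,0]/n; v=c['cy']-c['fy']*t*p[...,1]/n
    return cv2.remap(c['image'],u.astype(np.float32),v.astype(np.float32),cv2.INTER_LINEAR)
E
python3 - <<'E'
from h import *
from cell import ctrl
w=dict(np.load('wr1.npz'))
def rect(z,c,f,h,m):
    n,l,s,_=cv2.connectedComponentsWithStats(m.astype(np.uint8)); i=1+s[1:,4].argmax()
    ct=max(cv2.findContours((l==i).astype(np.uint8),0,1)[0],key=cv2.contourArea)[:,0]
    r=cv2.minAreaRect(f(c,ct,h)[:,:2].astype(np.float32)); print(z,s[i].tolist(),np.round(r[0],1),np.round(r[1],1),round(r[2],2))
t=dict(np.load('top1.npz')); z=pts(t)[...,2]
wz=w['range_z']; W=w['world_from_camera']
print('wrist cam at',np.round(W[:3,3]),'rz bench/mould',wz[186,250],wz[165,318],wz[186,318])
hz=W[2,3]-wz # approx height map if camera vertical
print(np.round(W[:3,2],3))
m=np.zeros((400,640),bool); m[140:230,270:370]=1
g=w['image'].astype(int)
blk=(g[...,2]-g[...,0])<8   # aluminium/grey is not bluish
rect('mould wrist colour',w,fplane,24,m&blk)
rect('mould wrist depth',w,fplane,24,m&(hz>15))
m=np.zeros((400,640),bool); m[170:260,380:460]=1
rect('mould top',t,plane,24,m&(z>12))
R=down(np.radians(6.5))
print(ctrl.solve_ik((440,-235,240),R))
ctrl.move_pose((440,-235,240),R); ctrl.pause(.2)
c=ctrl.capture('wrist'); np.savez('wr2.npz',**c); print(ctrl.read_t(),np.round(ctrl.read_joint_positions(),2))
cv2.imwrite('pics/jig.png',topview(c,390,555,-310,-150,19,3.5)[:,:,::-1])
E
```

```text
wrist cam at [ 497. -514.  374.] rz bench/mould 388.07217 354.32553 371.3651
[ 0.066 -0.268  0.961]
mould wrist colour [270, 140, 100, 90, 7056] [ 477.  -430.9] [118.6 108.1] 13.9
mould wrist depth [291, 164, 55, 17, 429] [ 481.4 -446.8] [62.6 18.8] 13.74
mould top [380, 170, 80, 86, 5165] [ 486.6 -439.3] [186.3 174.1] 0.66
[-0.34314142  0.39506877  0.94304619  1.96804955 -0.38730562  0.96972399
 -0.66927074]
16.1333 [-0.34  0.4   0.94  1.97 -0.39  0.97 -0.67]
```

View pics/jig.png

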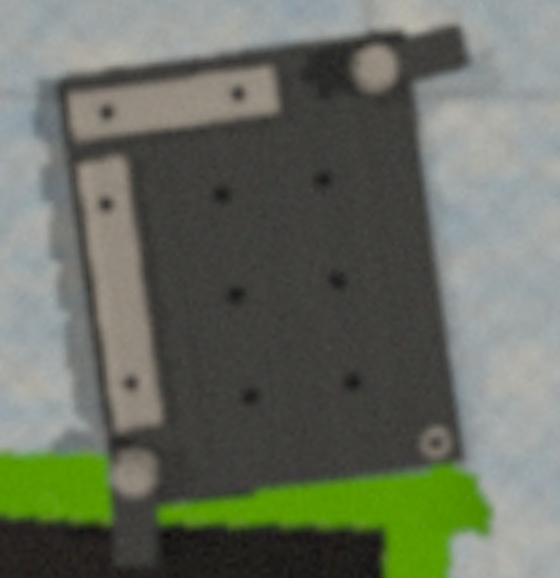

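```bash
python3 - <<'E'
from h import *
S=4
def comps(c,x0,x1,y0,y1,h,amin,name):
    im=topview(c,x0,x1,y0,y1,h,S); i=im.astype(int)
    m=((i[...,0]-i[...,2])>3)&(i.mean(-1)>95)&(i[...,1]-i[...,0]<20)
    m=cv2.morphologyEx(m.astype(np.uint8),cv2.MORPH_OPEN,np.ones((7,7)))
    for ct in cv2.findContours(m,0,1)[0]:
        if cv2.contourArea(ct)>amin*S*S:
            w=np.c_[x1-ct[:,0,1]/S,y1-ct[:,0,0]/S].astype(np.float32); r=cv2.minAreaRect(w)
            b=cv2.boxPoints(r); print(name,np.round(r[0],1),np.round(r[1],1),round(r[2],2))
comps(dict(np.load('wr2.npz')),390,555,-310,-150,19,400,'fence')
comps(dict(np.load('wr1.npz')),420,540,-500,-380,24,400,'mould')
c=dict(np.load('wr1.npz')); cv2.imwrite('m.png',topview(c,420,540,-500,-380,24,S)[:,:,::-1])
E
```

```text
fence [ 471.3 -184. ] [78.4 15.1] 7.95
fence [ 525.6 -199.3] [14.7 60.2] 8.4
mould [ 483.2 -449.9] [ 69.  101.5] 17.3
```

```bash
python3 - <<'E'
from h import *
from cell import ctrl
w=dict(np.load('wr1.npz')); k=fplane(w,[(292,164),(347,163),(348,207),(291,208)],24)[:,:2]
r=cv2.minAreaRect(k.astype(np.float32)); print(np.round(k,1).tolist(),r); m=k.mean(0)
yaw=np.radians(13.8); R=down(yaw)
ctrl.move_pose((m[0],m[1],90),R); print(ctrl.read_t())
ctrl.move_l((m[0],m[1],12.5),100); print(np.round(ctrl.read_ft_force(),1))
ctrl.set_gripper(40,45); print(ctrl.read_gripper_width(),ctrl.read_grip_force(),ctrl.read_ee_pos())
ctrl.move_l((m[0],m[1],100),100)
J=np.radians(8.0); R=down(J); ex,ey=R[:2,0],-R[:2,1]
home=np.array([488.2,-212.9]); p=home-8*ex-8*ey
ctrl.move_pose((*p,100),R); ctrl.move_l((*p,40),100)
print(ctrl.read_t(),ctrl.read_gripper_width(),ctrl.read_ee_pos()-[*p,40])
c=ctrl.capture('wrist'); np.savez('wr3.npz',**c); cv2.imwrite('pics/w3.png',c['image'][:,:,::-1])
E
```

```text
[[512.6, -448.8], [451.7, -465.1], [436.7, -414.4], [502.2, -396.9]] ((476.26202392578125, -431.1729736328125), (67.81571197509766, 52.88228225708008), 14.955780029296875)
17.1167
[ 0.5 -0.2  0.1]
47.31190413632047 44.9968296289444 [ 475.87213931 -431.30390268   12.58925448]
21.3583 47.415664443469396 [ 0.13398946 -0.48364732  0.19567451]
```

View pics/w3.png

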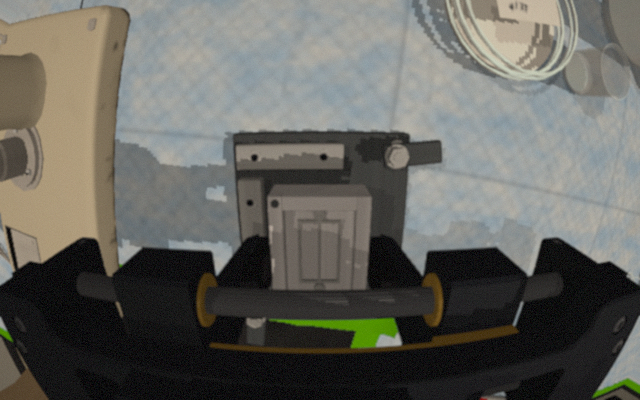

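The mould is held square over the jig, its front end (row ~187) clear of the short fence (row ~168). Now I check that gap, then lower and press.

```bash
cat > press.py <<'E'
from h import *
from cell import ctrl
J=np.radians(8.0); R=down(J); ex,ey=R[:,0],-R[:,1]
c=dict(np.load('wr3.npz'))
a=fplane(c,[(270,187),(371,187)],51.5); b=fplane(c,[(238,170),(342,167)],19); l=fplane(c,[(263,178)],19)
print('front end x',(a@ex).round(1),'fence x',(b@ex).round(1),'mould left y',(a@ey).round(1),'fence y',(l@ey).round(1))
if a@ex@[.5,.5]>b@ex@[.5,.5]-2: raise SystemExit('x overlap')
f0=ctrl.read_ft_force(); p=ctrl.read_ee_pos()
def push(d,start,step,n,lim):
    global p
    for i in range(n):
        p=p+d*step; ctrl.move_l(p,40); ctrl.pause(.05)
        f=ctrl.read_ft_force()-f0
        if -f@d>lim: break
    print('moved',(i+1)*step,'f jig',np.round([f@ex,f@ey,f[2]],1),'tcp err',np.round(ctrl.read_ee_pos()-p,2),ctrl.read_t())
dn=np.array([0,0,-1.])
ctrl.move_l(p+dn*12,60); p=p+dn*12
push(dn,0,.7,14,4)
push(ey,0,1,16,10)
push(ex,0,1,20,10)
push(ey,0,.5,6,12)
print('tcp in home frame',np.round([(p-[488.2,-212.9,0])@ex,(p-[488.2,-212.9,0])@ey,p[2]],1),ctrl.read_gripper_width())
c=ctrl.capture('wrist'); np.savez('wr4.npz',**c); cv2.imwrite('pics/w4.png',cv2.resize(c['image'][110:310,200:460,::-1],(780,600)))
E
python3 press.py
```

```text
front end x [483.9 483.8] fence x [485.7 487. ] mould left y [-265.2 -310.3] fence y [-256.1]
moved 6.3 f jig [-1.9  2.2  7.6] tcp err [ 0.08 -0.08  0.34] 24.45
moved 13 f jig [  0.1 -11.8   0.3] tcp err [ 1.09 -4.04  0.57] 28.35
moved 5 f jig [-11.3 -10.1  12.2] tcp err [-3.64 -4.71  0.4 ] 29.85
moved 1.0 f jig [-11.1 -12.8   9.5] tcp err [-3.54 -5.7   0.45] 30.45
tcp in home frame [-2.7  5.5 22.2] 47.34754491576409
```

View pics/w4.png

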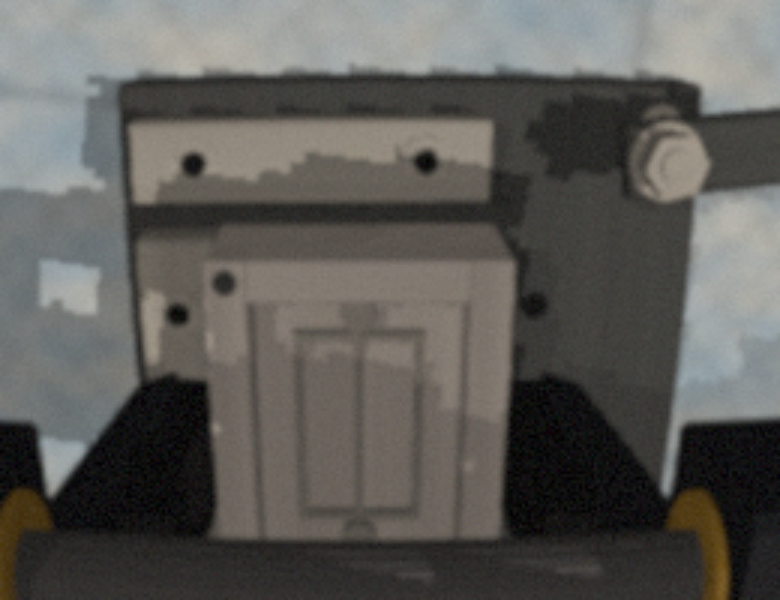

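```bash
cat > gap.py <<'E'
from h import *
def gap(c):
    "gap to the short fence / angle, from the fence's inner edge (z=19) and the mould's front top edge (z=34), crop pixels given"
    pass
E
python3 - <<'E'
from h import *
c=dict(np.load('wr4.npz')); J=np.radians(8.0); R=down(J); ex,ey=R[:,0],-R[:,1]
cv=lambda q:np.array([(200+x/3,110+y/3) for x,y in q])
fe=fplane(c,cv([(135,204),(490,204)]),19); mt=fplane(c,cv([(205,262),(515,262)]),34)
fl=fplane(c,cv([(490,222),(220,226)]),19)
lt=fplane(c,cv([(213,290),(217,520)]),34)
print('fence x',fe@ex,'mould top front x',mt@ex,'mould y',mt@ey,'left side y',lt@ey,'strip lower edge if z=19',fl@ex)
print(fplane(c,cv([(490,222),(220,226)]),10)@ex, 'W',c['world_from_camera'][:3,3]@ex)
E
```

```text
fence x [486.01915162 485.56483824] mould top front x [480.23331958 479.95459333] mould y [-255.40937228 -301.98125736] left side y [-256.41267882 -254.54564064] strip lower edge if z=19 [482.52260663 482.09959435]
[480.34810342 479.89935097] W 518.2582364877468
```

Pixels show the front end still 5–6 mm short of the short fence: friction is carrying the x load. I'll ease the y and z pressure and push x on.

```bash
cat > push2.py <<'E'
from h import *
from cell import ctrl
J=np.radians(8.0); R=down(J); ex,ey=R[:,0],-R[:,1]; ez=np.array([0,0,1.])
f0=np.array([.5,-.2,-1.4])  # tare: held mould in the air
# commanded pose left by press.py
p=np.array([488.2,-212.9,22.2])+0*ex; p=p+(-2.7)*ex+5.5*ey
def fj():
    f=ctrl.read_ft_force()-f0; return np.array([f@ex,f@ey,f[2]])
def go(d,v=40):
    global p
    p=p+d; ctrl.move_l(p,v); ctrl.pause(.05)
def rep(s):
    e=ctrl.read_ee_pos()-[488.2,-212.9,0]; print(s,'f',fj().round(1),'tcp jig',np.round([e@ex,e@ey,e[2]],2),'t',ctrl.read_t())
E
cat > s.py <<'E'
from push2 import *
import push2 as q
rep('start'); q.go(-3*ey); rep('y eased')
for i in range(8):
    if fj()[2]<3: break
    q.go(.5*ez)
rep('z eased')
for i in range(16):
    q.go(1*ex)
    if i%3==0: rep(i)
    if fj()[0]<-16: break
rep('x'); print(p is q.p, q.p.tolist())
c=ctrl.capture('wrist'); np.savez('wr5.npz',**c); cv2.imwrite('pics/w5.png',cv2.resize(c['image'][110:310,200:460,::-1],(780,600)))
E
python3 s.py
```

```text
start f [-11.1 -13.1   9.8] tcp jig [-6.96  0.38 22.62] t 30.5
y eased f [-12.5  -6.   15.3] tcp jig [-6.99  0.27 22.49] t 30.8
z eased f [-7.  -8.5  1.8] tcp jig [-5.55  0.3  22.81] t 31.4
0 f [-5.8 -8.5  1.4] tcp jig [-4.49  0.33 22.77] t 31.7
3 f [-6.3 -9.   2. ] tcp jig [-1.6   0.3  22.76] t 32.6
6 f [-13.5  -8.6   9.1] tcp jig [-1.4   0.29 22.67] t 33.5
x f [-16.3  -7.8  11.8] tcp jig [-1.39  0.29 22.66] t 33.8
False [493.10048801193, -209.6867123930576, 23.2]
```

View pics/w5.png

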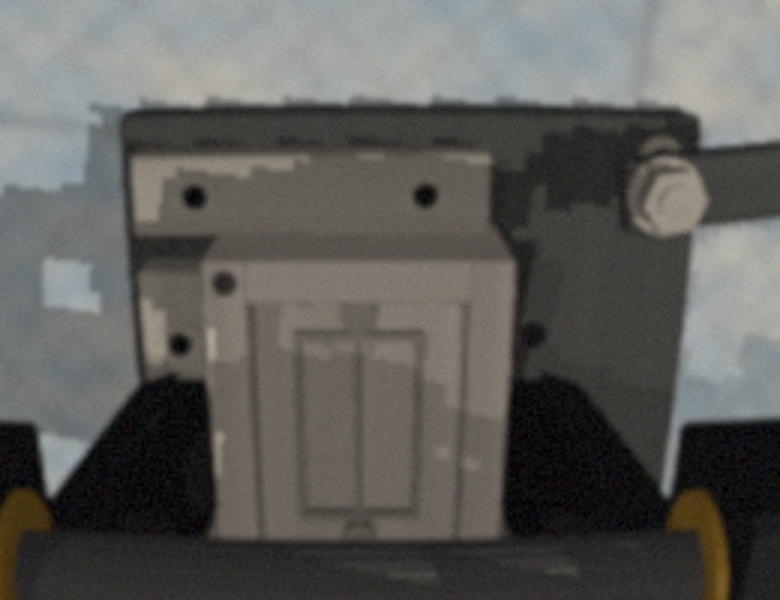

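The front end now meets the short fence edge (row ~235) with no dark strip, the long side is on the long fence, and the TCP has stopped hard in x. I'll restore the y push, check it is steady, and hand in.

```bash
python3 - <<'E'
from push2 import *
import push2 as q
q.p=np.array([493.10048801193,-209.6867123930576,23.2])
q.go(2*ey); rep('y'); 
if fj()[2]>10: q.go(.5*ez); rep('z')
ctrl.pause(1); rep('hold'); Re=ctrl.read_ee_rot(); print('yaw',np.degrees(np.arctan2(Re[1,0],Re[0,0])),'tilt',Re[:,2].round(3),'grip',ctrl.read_grip_force(),ctrl.read_gripper_width())
c=ctrl.capture('wrist'); 
J=np.radians(8.);cv=lambda k:np.array([(200+x/3,110+y/3) for x,y in k])
f=fplane(c,cv([(135,235),(490,235)]),19)@ex; m=fplane(c,cv([(205,262),(515,262)]),34)@ex; print('fence-mould x gap',f.round(1)-m.round(1))
f=fj()
if f[0]<-8 and f[1]<-5: print(ctrl.finish_job())
E
```

```text
y f [-15.5 -11.8   8.4] tcp jig [-1.35  0.38 22.76] t 34.15
hold f [-15.1 -12.1   6.8] tcp jig [-1.37  0.37 22.76] t 35.15
yaw 7.804457393715942 tilt [-0.008 -0.006 -1.   ] grip 45.024864077568054 47.3453774133488
fence-mould x gap [0.4 0.3]
the job is handed in; nothing more can be done
None
```

The job is handed in at about 35 s: the mould is turned pocket up, flat on the jig plate and still gripped in the corner, with about 15 N pushed toward the short fence and 12 N toward the long fence (wrist readings, part of it friction); I did not re-measure the packet, beaker and dish at the end, and no verdict came back.

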